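# Set a dowel to depth in a bench palm press

### The job

Take the batten whose wooden dowel still stands tall in one end (the other batten, with its dowel already driven low, is finished) and slide it flat along the press's bed, dowel end first, between the guide cheeks until it is home against the end stop; then push the red palm knob down, gently, right through the dowel's resistance until the arm under the knob bottoms firmly on the stop screw, pause there a moment, and let the ram rise fully. Leave the batten lying home in the press with its dowel set, let go of everything, never lean hard on the press, and leave the other things on the bench where they are.

Things in the scene. Friction and masses are not known exactly. Their poses are not given: they have to be found in the camera images.
- press: Dark green cast C-frame palm press, bolted down. Origin on the vertical ram axis at bench level; +x points into the throat (the way the batten slides in) to the column at x = 45 to 95 mm, z up. Base 110 mm wide, x = -150 to +110 mm; its flat top, the bed, is 22 mm above the bench. Head: barrel 52 mm across over the ram axis, 121 to 181 mm above the bench. Nothing is higher than the knob.
- end_stop (a point): centre of the foot of the steel end stop's face, on the bed, 30 mm past the ram axis (press x = +30 mm, 22 mm above the bench); the face is 40 mm high and faces press -x. The batten's end comes to rest against it
- mouth (a point): point on the bed midway between the front ends of the two steel guide cheeks, press x = -40 mm. The cheeks are 24 mm high, 49 mm apart (2 mm free each side of the batten) and run from here to the end stop; in front of them lead-ins flare outward to press x = -57 mm
- ram: Sprung plunger with a red palm knob 50 mm across. Origin at the centre of the knob's flat top, 270 mm above the bench when up; it springs back up by itself. Takes 3 N to start, 0.15 N more per mm. The 22 mm wide foot starts 107 mm above the bench, meets the dowel after 5 mm and drives it. A steel arm under the knob, underside 232 mm up, lands on the stop screw after 12 to 33 mm.
- stop: Depth stop: green lug on the -y side of the head with an upright screw, steel head 16 mm across, 45 mm from the ram axis, right under the ram's arm. Origin at the lug's top on the screw's axis, 169 mm above the bench. The screw is set differently each time and its height is not in the readings: its top stands 30 to 51 mm above the lug. It is solid: feel for it; 20 to 25 N on the knob is plenty.
- rail: The batten to work on: pale wood, 240 x 45 x 45 mm, about 0.24 kg, lying flat on the bench. Origin at the centre of its underside; x along its length, the dowel end at +x (120 mm), z up. The dowel stands 90 mm from the origin towards +x (30 mm from the end).
- rail_end (a point): centre of the batten's end face at the dowel end, at mid-thickness (22.5 mm above its underside)
- dowel_top (a point): centre of the top of the dowel (10 mm diameter), which stands 35 mm proud of the batten's upper face at the start and ends 7 to 28 mm proud, as the stop screw has it. It is a push fit: it takes about 4.5 N to move and stays where it is left.
- spare_batten: finished batten, 240 x 45 x 45 mm pale wood with its dowel already set (15 mm proud), lying on the bench; origin under its centre. Leave alone
- dowel_tray: bright green open plastic tray 100 x 150 x 35 mm holding dowels and screws; origin under its centre. Leave alone
- glue_bottle: white glue bottle with orange cap, 60 mm across, 175 mm tall; origin under its centre. Leave alone
- pink_mug: pink mug, 84 mm across, 95 mm tall; origin under its centre. Leave alone
- screw_jar: amber glass jar with steel lid, 68 mm across, 85 mm tall; origin under its centre. Leave alone
- mallet: hammer lying on the bench, 260 mm long; origin near the middle of its length. Leave alone
- screwdriver: screwdriver lying on the bench, 180 mm long; origin near the middle of its length. Leave alone
Not all that is in view belongs to the job. What is shaped like the rail but yellow is not meant.

How it is judged:
By the outcome, as a careful person would: the job done as asked, in the order asked, and still so for the second after the job is handed in, with the robot touching nothing.
It also fails if it takes over 56 s, if anything falls off the work surface, if the arm or the gripper's body presses on something with over 40 N, if the wrist force passes 120 N, or if a joint passes its speed limit or range.

### The arm

A 7-joint arm with a two-finger parallel gripper is mounted at the origin on the work surface. World frame = base frame: x ahead of the robot, y to its left, z up, the work surface at z = 0. Lengths are in mm, angles in rad, forces in N, time in s.
With the tool pointing down it reaches from about 425 to 825 mm from the base axis. Payload 3.6 kg.
Tool frame: the origin (TCP) lies on the centre line of the jaws, within the pads' length; the fingertips stand 8 mm ahead of it and the grasp point (between the pads) lies 11 mm behind it; z points along the fingers, y is the line along which they close (so a half turn about z gives the same grasp; the last joint's range is limited). The gripper opens to 93 mm and grips with 3 to 60 N. Pads are 15 mm wide; open, the fingers measure 128 mm over their backs; the gripper's body (75 mm by 188 mm) begins 65 mm behind the grasp point.
Start: joints at [-1.218, 0.615, -0.013, 1.423, 0.008, 1.103, -0.04], TCP at [240.339, 603.904, 226.64] pointing down, gripper open.
Joint ranges: [-3.12, 3.12], [-0.3, 2.06], [-1.34, 1.32], [0.26, 2.42], [-1.36, 4.5], [0.01, 1.98], [-2.84, 2.84]. Speed limits (rad/s): [2.79, 2.79, 3.14, 3.14, 3.14, 3.14, 3.14].

### API

Orientations are given as a rotation vector (axis times angle).
In Python, from bench import monitor, viewer, manip gives the robot as it stands. The module is installed in compiled form; this text tells all that it offers.
- The arm moves only by the tool carry_out, never from a script. Its arguments are lists of equal length, an entry for each row: "hand": the closure, from 0 (fully open) to 1 (shut); "delta_pos": the shift along the tool's x, y, z in m, a list of three; "yaw": the turn about the tool's z in degrees. A call has 1 to 5 rows; each row is the pose to reach, as a shift and turn from the pose commanded when the call began, along the tool's axes at that moment; what a row does not reach only later rows make up. A row lasts 1/12 s, in which the tool goes at most 41.7 mm and 7.16 degrees, less where a joint would pass 70% of its speed; a pose out of reach is approached as far as the arm can. A call with a gripper value outside its range is refused whole. The fingers move at their own pace and stop on an object; "squeeze" is the grip in N (left out, the last holds). Time passes only in rows, so rows that repeat a pose let the fingers close. It gives the time, the measured TCP pose, the force, the opening and the grip force at its end, in the units of the state.
- monitor.read_state(): the state, without advancing time (a new reading comes with each control period).
- viewer.get_image(name): name is "scene" or "top"; returns a dict with "img" (420x560x3 uint8, blue, green, red), "fx", "fy", "cx", "cy" (pixels), "dist_coeffs" ([k1, k2, p1, p2, k3] as OpenCV has them; the pictures are not rectified), "eye" and "rotation" of the camera in the world. Camera axes: x right, y down, z forward; pixel columns grow to the right and rows downward; lengths in mm; the calibration is good to about 2 mm. A picture is of the moment at which its call begins. There is no depth.
- manip.sign_off(): hands the job in; it is judged then, once.
Trained networks look in a picture, given as the dict that the camera call returned (one of the last four; its "shot" number tells which), for a name from the list of things; names that differ only in an ending like _2 or _b are one class to them, and where a whole thing is asked for, a point or a joint stands for the part that bears it (a point fixed in the world has none). Each returns a list of dicts, best first, with "score" (0 to 1); they miss things now and then, are a little off and sometimes report something else, mostly with a low value. They report only what shows in the picture. A call takes as long as a camera call. They do not tell look-alikes from the thing itself.
- viewer.trace(picture, label): "mask" (420x560 bool, what is visible of it) and "bbox" ([centre column, centre row, width, height] in pixels, round what is visible of it).
- viewer.mark_of(picture, label): "position" ([row, column] in pixels: a listed point, or the origin of a listed thing).
The state is a dict: "time": time; "q": joint angles; "qd": joint speeds; "effort": joint torques, N m; "tool_pos": TCP position; "eef_rot": TCP orientation; "force": force on the tool from outside, world axes, zero at the start; "ft_torque": the same for the moment, N m; "gripper_width": opening from 0.0 (shut) to 1.0 (fully open); "grip_force": force on a finger pad.
Only numpy, scipy, OpenCV 4.12 (cv2) and the standard library are available. Lean on these libraries where they do the work, as an engineer would, in place of code of your own. Each camera call takes 0.05 s, during which the arm holds its last target. There are 200 camera calls.

## Working session

There is one attempt and no reset: what is moved stays moved. The work goes in short steps, Python scripts to look and compute and a tool call to move; the robot and the scene stay as the last step left them, time stands still between calls to the robot, and variables do not carry over. Pictures are saved under pics/ and viewed, at most 10 in all, crops included, and the job is handed in when it is done.

Besides the shell and the picture viewer there is one more tool, called after "Request:" as a command line: name --pt "numbers of a row" for each row, then --argument value for the rest. carry_out: Moves the arm, as the interface text tells. Its arguments: {"type":"object","properties":{"hand":{"type":"array"},"delta_pos":{"type":"array"},"yaw":{"type":"array"},"squeeze":{"type":"number"}},"required":["hand","delta_pos","yaw"]}

```bash
mkdir -p pics; cat > h.py <<'E'
import numpy as np, cv2
from bench import monitor, viewer, manip
def ray(p,rc):
    K=np.array([[p['fx'],0,p['cx']],[0,p['fy'],p['cy']],[0,0,1.]])
    u=cv2.undistortPoints(np.array([[[rc[1],rc[0]]]],float),K,np.array(p['dist_coeffs'],float))[0,0]
    R=np.array(p['rotation'],float)
    if R.shape!=(3,3): R=cv2.Rodrigues(R)[0]
    return np.array(p['eye'],float),R@np.array([u[0],u[1],1])
def at_z(p,rc,z):
    e,d=ray(p,rc); return e+d*(z-e[2])/d[2]
def proj(p,X):
    K=np.array([[p['fx'],0,p['cx']],[0,p['fy'],p['cy']],[0,0,1.]])
    R=np.array(p['rotation'],float)
    if R.shape!=(3,3): R=cv2.Rodrigues(R)[0]
    return cv2.projectPoints(np.array(X,float).reshape(-1,1,3),cv2.Rodrigues(R.T)[0],-R.T@np.array(p['eye'],float),K,np.array(p['dist_coeffs'],float))[0][:,0]
E
python3 - <<'E'
from h import *
Z=dict(ram=270,stop=169,end_stop=22,mouth=22,press=0,rail=0,rail_end=22.5,dowel_top=80,spare_batten=0,dowel_tray=0,glue_bottle=0,pink_mug=0,screw_jar=0,mallet=10,screwdriver=10)
ims=[]
for c in('scene','top'):
    p=viewer.get_image(c); ims.append(p['img']); print(c,np.round(p['eye']),np.round(p['rotation'],3).tolist())
    cv2.imwrite(f'pics/{c}0.png',p['img'])
    for n,z in Z.items():
        for r in viewer.mark_of(p,n)[:3]:
            print(n,round(r['score'],2),np.round(r['position']),np.round(at_z(p,r['position'],z))[:2])
s=monitor.read_state(); print(s['time'],s['tool_pos'],s['eef_rot'],s['force'])
E
```

```text
scene [1303. -349.  723.] [-1.841, -1.236, 0.685]
ram 0.94 [190. 348.] [613. 103.]
stop 0.72 [234. 356.] [660. 107.]
end_stop 0.57 [266. 354.] [618. 143.]
mouth 0.83 [268. 330.] [599.  81.]
rail 0.77 [278. 192.] [ 472. -279.]
rail 0.61 [235. 177.] [ 251. -283.]
rail_end 0.59 [214. 211.] [ 207. -160.]
dowel_top 0.54 [242. 216.] [ 444. -195.]
dowel_top 0.36 [205. 201.] [ 231. -193.]
spare_batten 0.94 [340. 257.] [ 739. -181.]
dowel_tray 0.97 [216. 344.] [358. 265.]
glue_bottle 0.88 [275. 424.] [708. 320.]
pink_mug 0.69 [312. 350.] [746.  60.]
screw_jar 0.72 [234. 403.] [522. 389.]
screw_jar 0.18 [280. 193.] [ 480. -278.]
mallet 0.56 [336. 140.] [ 636. -433.]
screwdriver 0.74 [241. 266.] [402. -37.]
top [ 333.  -15. 1348.] [-2.143, 2.15, -0.127]
ram 0.76 [172. 242.] [608. 106.]
stop 0.74 [257. 203.] [364. 235.]
stop 0.43 [164. 248.] [660.  98.]
end_stop 0.69 [188. 245.] [611. 124.]
end_stop 0.4 [166. 244.] [692. 128.]
mouth 0.88 [192. 262.] [600.  61.]
press 0.65 [194. 249.] [597. 109.]
rail 0.92 [230. 357.] [ 462. -276.]
rail 0.64 [294. 359.] [ 240. -276.]
rail_end 0.77 [238. 327.] [ 434. -165.]
rail_end 0.6 [301. 328.] [ 216. -165.]
dowel_tray 0.88 [258. 202.] [366. 275.]
dowel_tray 0.48 [164. 196.] [707. 305.]
glue_bottle 0.88 [165. 197.] [706. 303.]
pink_mug 0.61 [150. 263.] [761.  59.]
screw_jar 0.86 [213. 170.] [527. 395.]
screw_jar 0.62 [167. 197.] [697. 302.]
screw_jar 0.59 [191. 251.] [605. 103.]
mallet 0.71 [180. 399.] [ 643. -430.]
mallet 0.59 [156. 328.] [ 732. -177.]
screwdriver 0.6 [254. 290.] [380. -36.]
1.6 [240.34684689 603.8944011  226.65215447] [-5.91446571e-01 -3.08536382e+00  4.35189599e-05] [-0.02128372  0.02800793 -0.27313823]
```

View pics/scene0.png

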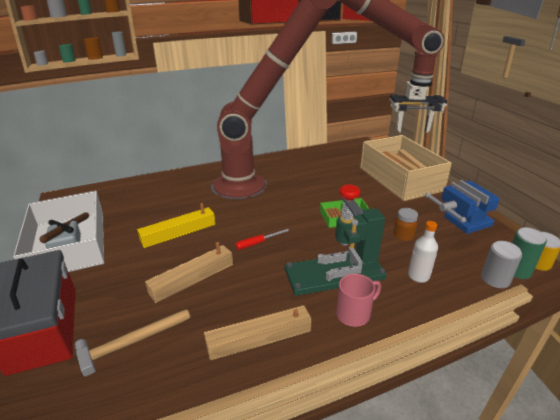

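View pics/top0.png

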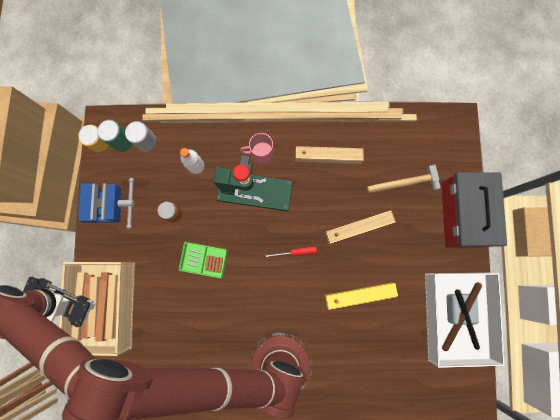

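Candidates (scene px): yellow (178,228), which is a decoy; pale middle batten (190,273); pale near batten (258,333), whose dowel looks short. I'll check this with a crop.

```bash
python3 - <<'E'
from h import *
a=cv2.imread('pics/scene0.png');b=cv2.imread('pics/top0.png')
r=lambda im,x,y,w,h:cv2.resize(im[y:y+h,x:x+w],(400,300),interpolation=cv2.INTER_CUBIC)
cv2.imwrite('pics/c1.png',np.vstack([np.hstack([r(a,140,235,100,75),r(a,210,290,120,90)]),np.hstack([r(b,205,140,100,75),r(a,280,180,120,90)])]))
E
```

```text
(no output)
```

View pics/c1.png

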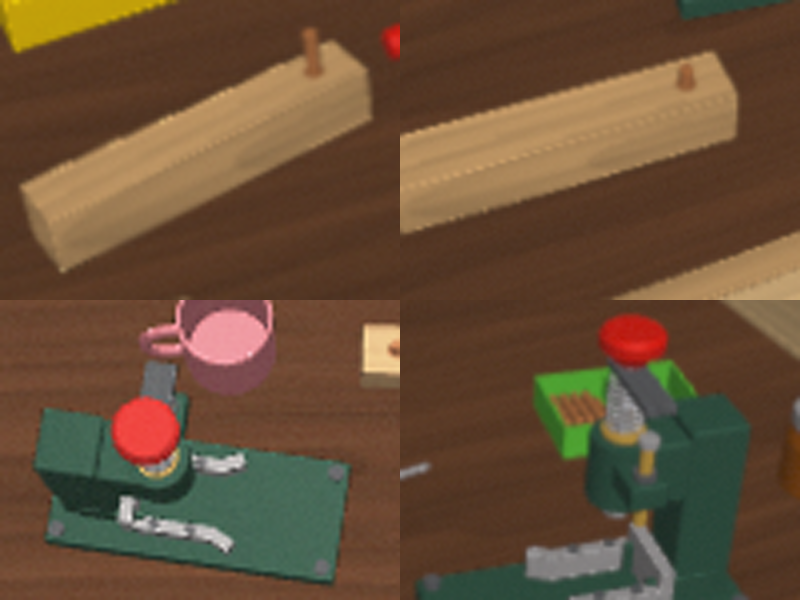

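The crop confirms the middle batten, scene (190,273), has the tall dowel; the near one (258,333) is set low. The press front faces world -y. Next I'll fit the rail and press poses from corners and marks.

```bash
cat >> h.py <<'E'
from scipy.optimize import least_squares
def fit(obs,x0):
    # obs: list of (picture, local xyz, (col,row), weight)
    def f(v):
        c,s=np.cos(v[2]),np.sin(v[2]);o=[]
        for p,X,uv,w in obs:
            W=[v[0]+c*X[0]-s*X[1],v[1]+s*X[0]+c*X[1],X[2]]
            o+=list(w*(proj(p,W)[0]-uv))
        return np.array(o)
    r=least_squares(f,x0,x_scale=[10,10,.1],loss='soft_l1'); return r.x,f(r.x).reshape(-1,2)
E
python3 - <<'E'
from h import *
S=viewer.get_image('scene');T=viewer.get_image('top')
rail=[(S,(-120,22.5,45),(145.5,281.75),1),(S,(120,22.5,45),(224.75,245.5),1),(S,(120,-22.5,45),(232.5,253.25),1),(S,(120,-22.5,0),(233,264.5),1),(S,(-120,-22.5,0),(155.75,302.5),1)]
m=viewer.trace(T,'rail')
for k in m: print(k['score'],k['bbox'])
mm=[k for k in m if abs(k['bbox'][0]-360)<8 and abs(k['bbox'][1]-227)<12]
if mm:
    c,_=cv2.findContours(mm[0]['mask'].astype(np.uint8),0,2); print(cv2.minAreaRect(max(c,key=len)))
v,e=fit(rail,[465,-277,1.8]); print('rail',v,np.round(e,1).tolist())
pr=[(T,(-150,-55,22),(292.2,180.7),1),(T,(-150,55,22),(288.2,208.7),1),(T,(110,55,22),(217,200.2),1),
(S,(0,0,270),(348,190),.5),(T,(0,0,270),(242,172),.5),(S,(30,0,22),(354,266),.3),(S,(-40,0,22),(330,268),.5),(T,(-40,0,22),(262,192),.5),(S,(0,-45,169),(356,234),.3)]
v,e=fit(pr,[611,105,1.5]); print('press',v,np.round(e,1).tolist())
for p in(S,T):
  for n,z in(('ram',270),('mouth',22)):
    k=viewer.trace(p,n); 
    if k and n=='ram': print(n,k[0]['bbox'])
E
```

```text
0.97 [360.6, 296.4, 71.8, 31.1]
0.84 [361.1, 228.9, 71.2, 37.5]
((359.6500244140625, 226.95004272460938), (14.23024845123291, 70.20255279541016), 71.56504821777344)
rail [ 474.946596   -277.4719584     1.86865742] [[-0.2, -0.8], [-0.7, -0.3], [0.1, -0.5], [0.8, 0.6], [0.0, 0.8]]
press [608.86981846 108.92994284   1.43300019] [[0.4, -1.1], [0.4, 1.1], [-1.0, -0.0], [0.7, -0.7], [-0.5, -0.1], [-0.8, -0.1], [-1.3, 0.9], [-1.0, -0.7], [-1.0, -0.2]]
ram [351.3, 200.4, 24.4, 33.1]
ram [242.1, 168.6, 15.5, 25.8]
```

```bash
cat >> h.py <<'E'
def plan(start,wps):
    # pose = x,y,z,tool-y heading (deg)
    for w in wps:
        a=np.radians(start[3]); d=np.array(w[:3],float)-start[:3]
        ty=np.array([np.cos(a),np.sin(a)]); tx=np.array([-np.sin(a),np.cos(a)])
        print(np.round([d[:2]@tx/1e3,d[:2]@ty/1e3,-d[2]/1e3],4).tolist(),'yaw',round(start[3]-w[3],1),'len',round(np.linalg.norm(d)))
        start=np.array(w,float)
def now():
    s=monitor.read_state();R=cv2.Rodrigues(np.array(s['eef_rot'],float))[0]
    return np.r_[s['tool_pos'],np.degrees(np.arctan2(R[1,1],R[0,1]))],s
E
python3 - <<'E'
from h import *
p=viewer.get_image('top')
for z in(45,35,22):print(at_z(p,(226.95,359.65),z))
n,s=now(); R=cv2.Rodrigues(np.array(s['eef_rot'],float))[0]; print(n,R.round(3).tolist())
plan(n,[(370,445,227,50),(480,270,227,17),(480,65,227,17),(480,-135,227,17),(480,-296,160,17),(480,-296,19,17)])
E
```

```text
[ 469.53006881 -276.41426375   45.        ]
[ 470.57668697 -278.42187434   35.        ]
[ 471.93729057 -281.0317681    22.        ]
[240.34879044 603.88281766 226.64746148  68.29872864] [[-0.929, 0.37, -0.0], [0.37, 0.929, -0.0], [0.0, -0.0, -1.0]]
[-0.1792, -0.0997, -0.0004] yaw 18.3 len 205
[-0.1968, -0.0634, -0.0] yaw 33.0 len 207
[-0.196, -0.0599, -0.0] yaw 0.0 len 205
[-0.1913, -0.0585, -0.0] yaw 0.0 len 200
[-0.154, -0.0471, 0.067] yaw 0.0 len 174
[0.0, 0.0, 0.141] yaw 0.0 len 141
```

Request:
carry_out --hand '[0,0,0,0,0]' --pt "-0.036 -0.02 0" --pt "-0.072 -0.04 0" --pt "-0.108 -0.06 0" --pt "-0.144 -0.08 0" --pt "-0.179 -0.1 0" --yaw '[4,8,12,15,18.3]'

```text
time: 2.42
tool_pos: [370.9, 443.1, 226.9]
eef_rot: [1.078, 2.95, 0.001]
force: [0.9, -0.7, -1.1]
gripper_width: 0.998
grip_force: 0.0
```

Request:
carry_out --hand '[0,0,0,0,0]' --pt "-0.04 -0.013 0" --pt "-0.08 -0.026 0" --pt "-0.12 -0.038 0" --pt "-0.16 -0.051 0" --pt "-0.197 -0.063 0" --yaw '[6.6,13.2,19.8,26.4,33]'

```text
time: 2.83
tool_pos: [481.1, 267.9, 227.0]
eef_rot: [1.876, 2.519, 0.001]
force: [0.6, -0.3, -0.2]
gripper_width: 0.998
grip_force: 0.0
```

Request:
carry_out --hand '[0,0,0,0,0]' --pt "-0.039 -0.012 0" --pt "-0.078 -0.024 0" --pt "-0.117 -0.036 0" --pt "-0.156 -0.048 0" --pt "-0.196 -0.06 0" --yaw '[0,0,0,0,0]'

```text
time: 3.25
tool_pos: [479.8, 63.4, 227.0]
eef_rot: [1.868, 2.526, 0.001]
force: [0.9, -0.3, 0.4]
gripper_width: 1.0
grip_force: 0.0
```

Request:
carry_out --hand '[0,0,0,0,0]' --pt "-0.039 -0.012 0" --pt "-0.078 -0.024 0" --pt "-0.117 -0.036 0" --pt "-0.154 -0.047 0" --pt "-0.191 -0.058 0" --yaw '[0,0,0,0,0]'

```text
time: 3.67
tool_pos: [480.2, -136.5, 227.1]
eef_rot: [1.868, 2.525, 0.001]
force: [0.7, -0.2, 0.1]
gripper_width: 1.0
grip_force: 0.0
```

Request:
carry_out --hand '[0,0,0,0,0]' --pt "-0.035 -0.01 0.015" --pt "-0.07 -0.02 0.03" --pt "-0.1 -0.03 0.045" --pt "-0.13 -0.04 0.055" --pt "-0.154 -0.047 0.067" --yaw '[0,0,0,0,0]'

```text
time: 4.08
tool_pos: [479.9, -298.8, 159.4]
eef_rot: [1.871, 2.522, -0.002]
force: [1.2, -1.2, 0.4]
gripper_width: 1.003
grip_force: 0.0
```

```bash
python3 - <<'E'
from h import *
a=viewer.get_image('scene')['img'];b=viewer.get_image('top')['img']
r=lambda im,x,y,w,h:cv2.resize(im[y:y+h,x:x+w],(400,400),interpolation=cv2.INTER_CUBIC)
cv2.imwrite('pics/c2.png',np.hstack([r(a,130,180,130,130),r(b,300,170,130,130)]))
print(now()[0])
E
```

```text
[ 477.99032974 -300.99555885  158.10347873   16.5435992 ]
```

View pics/c2.png

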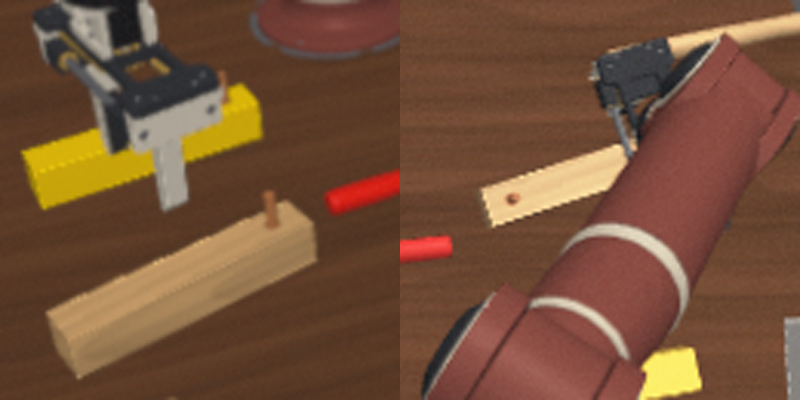

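The gripper is over the batten and square across it: left panel shows the fingers at (170,180), batten mid at (180,290). Descending and gripping.

Request:
carry_out --hand '[0,0,0,0,0]' --pt "0 0 0.035" --pt "0 0 0.07" --pt "0 0 0.105" --pt "0 0 0.13" --pt "0 0 0.14" --yaw '[0,0,0,0,0]'

```text
time: 4.6
tool_pos: [479.1, -293.0, 16.5]
eef_rot: [-1.863, -2.522, -0.001]
force: [-0.2, 0.2, -0.4]
gripper_width: 1.001
grip_force: 0.0
```

Request:
carry_out --hand '[0.3,0.5,0.6,0.65,0.7]' --pt "0 0 0" --pt "0 0 0" --pt "0 0 0" --pt "0 0 0" --pt "0 0 0" --yaw '[0,0,0,0,0]' --squeeze 20

```text
time: 5.02
tool_pos: [481.5, -296.1, 21.3]
eef_rot: [1.867, 2.523, 0.001]
force: [1.2, -0.0, -0.4]
gripper_width: 0.692
grip_force: 0.0
```

Request:
carry_out --hand '[0.7,0.7,0.7,0.7,0.7]' --pt "0 0 0" --pt "0 0 0" --pt "0 0 0" --pt "0 0 0" --pt "0 0 0" --yaw '[0,0,0,0,0]'

```text
time: 5.43
tool_pos: [479.5, -296.2, 20.1]
eef_rot: [-1.868, -2.525, 0.002]
force: [-2.9, -0.1, 5.2]
gripper_width: 0.48
grip_force: 20.0
```

```bash
python3 - <<'E'
from h import *
n,s=now();print(n,s['gripper_width'])
plan(np.array([480,-296.2,20,16.8]),[(480,-296,90,16.8),(578,-120,70,-7.9)])
E
```

```text
[ 479.48792961 -296.15053836   20.13725763   16.98886551] 0.48022497133886033
[0.0002, 0.0001, -0.07] yaw 0.0 len 70
[0.1402, 0.1447, 0.02] yaw 24.7 len 202
```

Request:
carry_out --hand '[0.7,0.7,0.7,0.7,0.7]' --pt "0 0 -0.005" --pt "0 0 -0.02" --pt "0 0 -0.04" --pt "0 0 -0.06" --pt "0 0 -0.07" --yaw '[0,0,0,0,0]'

```text
time: 5.85
tool_pos: [481.8, -295.8, 91.5]
eef_rot: [1.866, 2.523, 0.001]
force: [0.9, -1.0, -1.8]
gripper_width: 0.48
grip_force: 19.9
```

Request:
carry_out --hand '[0.7,0.7,0.7,0.7,0.7]' --pt "0.025 0.026 0.0" --pt "0.05 0.052 0.005" --pt "0.075 0.078 0.01" --pt "0.1 0.104 0.015" --pt "0.12 0.124 0.02" --yaw '[5,10,15,20,24.7]'

```text
time: 6.27
tool_pos: [565.5, -140.2, 68.7]
eef_rot: [-2.365, -2.065, -0.003]
force: [1.6, 0.4, -2.1]
gripper_width: 0.481
grip_force: 19.9
```

Request:
carry_out --hand '[0.7,0.7,0.7]' --pt "0.015 0.022 0" --pt "0.015 0.022 0" --pt "0.015 0.022 0" --yaw '[0,0,0]'

```text
time: 6.52
tool_pos: [588.9, -130.2, 68.7]
eef_rot: [-2.36, -2.072, -0.001]
force: [0.3, -0.7, -2.4]
gripper_width: 0.483
grip_force: 19.9
```

```bash
python3 - <<'E'
from h import *
n,s=now();print(n,s['force'])
P={}
for c in('scene','top'):
    p=viewer.get_image(c);P[c]=p
    for nm in('rail_end','dowel_top','mouth','end_stop'):
        for r in viewer.mark_of(p,nm)[:2]: print(c,nm,round(r['score'],2),np.round(r['position'],1))
r=lambda im,x,y,w,h:cv2.resize(im[y:y+h,x:x+w],(400,400),interpolation=cv2.INTER_CUBIC)
cv2.imwrite('pics/c3.png',np.hstack([r(P['scene']['img'],260,190,130,130),r(P['top']['img'],210,140,130,130)]))
E
```

```text
[ 588.90751336 -130.19695027   68.6743953    -7.43121877] [ 0.25581726 -0.70569445 -2.38166855]
scene rail_end 0.83 [263.2 308.8]
scene rail_end 0.59 [216.3 211.5]
scene dowel_top 0.55 [203.3 202.2]
scene dowel_top 0.45 [248.1 295.7]
scene mouth 0.8 [267.4 327.9]
scene end_stop 0.66 [266.1 354.2]
top rail_end 0.85 [188.2 278.8]
top rail_end 0.69 [301.7 328.2]
top dowel_top 0.42 [164.4 245.4]
top mouth 0.83 [192.4 262. ]
top end_stop 0.96 [187.1 242.5]
```

View pics/c3.png

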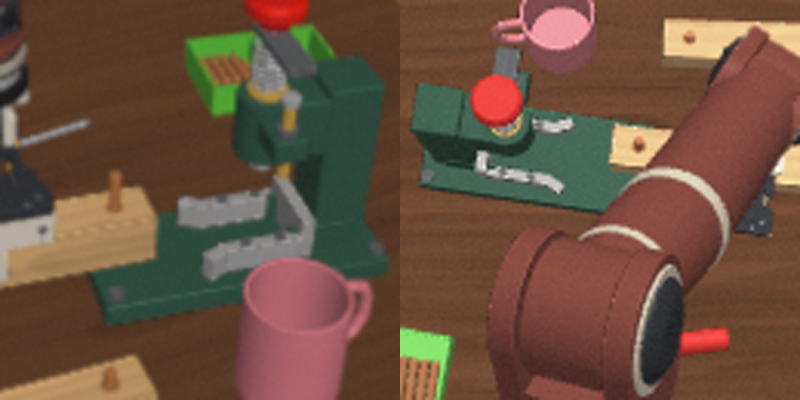

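The batten is held level at the press front, with its end at top crop (612,148). I'll overlay the fitted press and rail on the pictures to check the lateral fit.

```bash
python3 - <<'E'
from h import *
def W(v,pts): 
    c,s=np.cos(v[2]),np.sin(v[2]); return [[v[0]+c*x-s*y,v[1]+s*x+c*y,z] for x,y,z in pts]
pv=(608.9,108.9,1.433)
n,s=now(); h=np.radians(n[3]+90); rv=(n[0]+20*np.cos(h),n[1]+20*np.sin(h),h); rz=n[2]-20
out=[]
for c,x,y,w in(('scene',275,200,110),('top',212,150,110)):
    p=viewer.get_image(c); k=400/w*1.0
    im=cv2.resize(p['img'][y:y+w,x:x+w],(400,400),interpolation=cv2.INTER_CUBIC)
    def line(v,pts,col):
        q=((proj(p,W(v,pts))-[x,y]+.5)*k); cv2.polylines(im,[np.int32(q)],False,col,1,cv2.LINE_AA)
    for sg in(1,-1): line(pv,[(30,24.5*sg,46),(-40,24.5*sg,46)],(0,0,255))
    line(pv,[(30,-20,62),(30,20,62)],(255,255,0))
    line(pv,[(-150,-55,22),(-150,55,22),(110,55,22),(110,-55,22),(-150,-55,22)],(0,255,255))
    line(rv,[(60,-22.5,rz+45),(120,-22.5,rz+45),(120,22.5,rz+45),(60,22.5,rz+45)],(255,0,255))
    line(rv,[(90,0,rz+45),(90,0,rz+80)],(255,0,0))
    out.append(im)
cv2.imwrite('pics/c4.png',np.hstack(out))
print(rv,rz)
E
```

```text
(np.float64(590.2291749126646), np.float64(-113.31050957592164), np.float64(1.4354344388256766)) 49.79121687299846
```

View pics/c4.png

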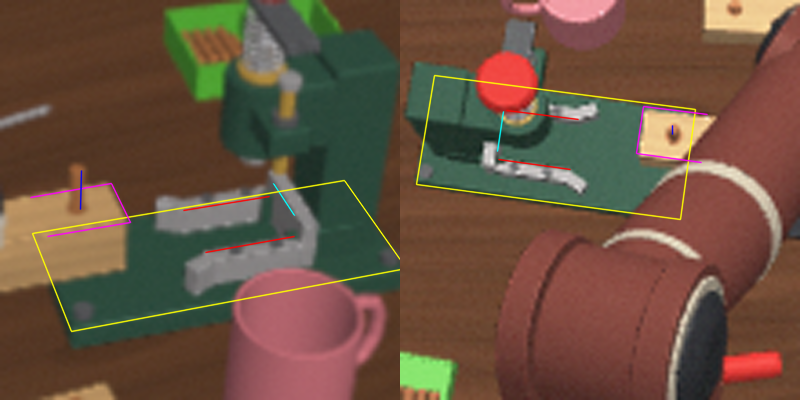

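```bash
python3 - <<'E'
from h import *
out=[]
for c,x,y in(('scene',315,243),('top',227,168)):
    p=viewer.get_image(c); w,hh=(50,50)
    im=cv2.resize(p['img'][y:y+hh,x:x+w],(400,400),interpolation=cv2.INTER_CUBIC)
    for sg,col in((1,(0,0,255)),(-1,(255,0,255))):
        pts=[]
        for X in(-40,-5,30):
            for z in(46,22):
                cc,ss=np.cos(1.433),np.sin(1.433);Y=24.5*sg
                q=(proj(p,[608.9+cc*X-ss*Y,108.9+ss*X+cc*Y,z])[0]-[x,y]+.5)*8
                cv2.circle(im,tuple(int(t) for t in q),3,col if z==46 else (0,255,255),-1)
    out.append(im)
cv2.imwrite('pics/c5.png',np.hstack(out))
E
```

```text
(no output)
```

View pics/c5.png

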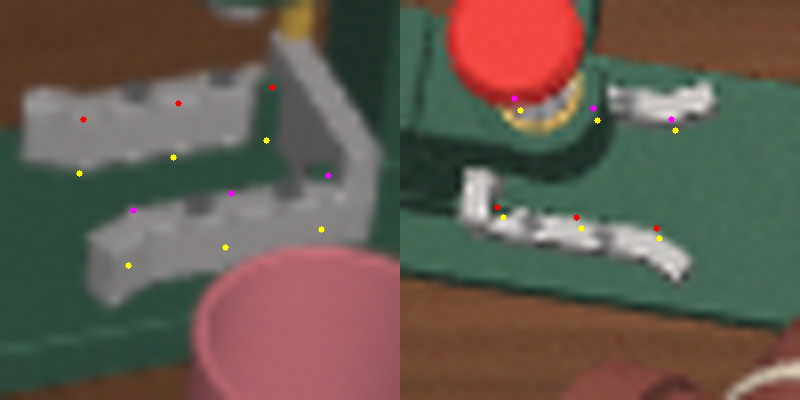

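The overlays agree with the cheeks to about 1 px (lower cheek inner edge at top crop (576,210)), so the fit is good to about 2–3 mm. Shift sideways 12 mm and lower to the bed.

Request:
carry_out --hand '[0.7,0.7,0.7,0.7,0.7]' --pt "0 -0.006 0.006" --pt "0 -0.012 0.012" --pt "0 -0.012 0.02" --pt "0 -0.012 0.024" --pt "0 -0.012 0.024" --yaw '[0.3,0.3,0.3,0.3,0.3]'

```text
time: 7.63
tool_pos: [574.8, -130.6, 44.1]
eef_rot: [-2.369, -2.059, 0.003]
force: [0.2, 0.3, -2.3]
gripper_width: 0.48
grip_force: 19.9
```

Request:
carry_out --hand '[0.7,0.7,0.7,0.7]' --pt "0 0 0.001" --pt "0 0 0.002" --pt "0 0 0.003" --pt "0 0 0.003" --yaw '[0,0,0,0]'

```text
time: 7.97
tool_pos: [576.1, -131.1, 42.7]
eef_rot: [2.371, 2.061, 0.0]
force: [0.6, 0.3, -2.7]
gripper_width: 0.484
grip_force: 19.9
```

Request:
carry_out --hand '[0.7,0.7,0.7]' --pt "0 0 0.0005" --pt "0 0 0.001" --pt "0 0 0.001" --yaw '[0,0,0]'

```text
time: 8.22
tool_pos: [576.1, -131.2, 42.0]
eef_rot: [2.371, 2.061, 0.001]
force: [-0.5, 0.2, 0.4]
gripper_width: 0.481
grip_force: 19.9
```

Request:
carry_out --hand '[0.7,0.7,0.7,0.7,0.7]' --pt "0.008 0 0" --pt "0.016 0 0" --pt "0.024 0 0" --pt "0.032 0 0" --pt "0.032 0 0" --yaw '[0,0,0,0,0]'

```text
time: 8.63
tool_pos: [581.3, -96.2, 41.9]
eef_rot: [-2.367, -2.065, -0.003]
force: [0.2, 1.0, 2.2]
gripper_width: 0.485
grip_force: 19.9
```

Request:
carry_out --hand '[0.7,0.7,0.7,0.7,0.7]' --pt "0.004 0 0" --pt "0.008 0 0" --pt "0.012 0 0" --pt "0.016 0 0" --pt "0.018 0 0" --yaw '[0,0,0,0,0]'

```text
time: 9.05
tool_pos: [583.2, -82.1, 42.1]
eef_rot: [2.37, 2.06, -0.0]
force: [-0.5, -4.7, 5.1]
gripper_width: 0.487
grip_force: 20.0
```

Request:
carry_out --hand '[0.7,0.7,0.7,0.7,0.7]' --pt "0.003 0 0" --pt "0.006 0 0" --pt "0.009 0 0" --pt "0.012 0 0" --pt "0.015 0 0" --yaw '[0,0,0,0,0]'

```text
time: 9.47
tool_pos: [585.2, -68.0, 42.2]
eef_rot: [2.37, 2.059, -0.001]
force: [0.9, -5.0, 5.1]
gripper_width: 0.483
grip_force: 20.0
```

```bash
python3 - <<'E'
from h import *
n,s=now();print(n,s['force'],s['ft_torque'])
h=np.radians(n[3]+90)
for c in('scene','top'):
    p=viewer.get_image(c)
    for X,nm in((( n[0]+140*np.cos(h),n[1]+140*np.sin(h),44.5),'rail_end'),((n[0]+110*np.cos(h),n[1]+110*np.sin(h),102),'dowel_top')):
        print(c,nm,'pred',proj(p,X)[0][::-1].round(1),[(round(r['score'],2),np.round(r['position'],1)) for r in viewer.mark_of(p,nm)[:3]])
    im=p['img'];x,y=((290,215) if c=='scene' else(222,150))
    cv2.imwrite(f'pics/d_{c}.png',cv2.resize(im[y:y+75,x:x+75],(400,400),interpolation=cv2.INTER_CUBIC))
cv2.imwrite('pics/c6.png',np.hstack([cv2.imread('pics/d_scene.png'),cv2.imread('pics/d_top.png')]))
E
```

```text
[585.18783133 -67.99742944  42.16436024  -8.05408892] [ 0.89320132 -4.96467494  5.07700239] [-0.99357151  0.29758047  0.0764976 ]
scene rail_end pred [263.7 328.6] [(0.88, array([264.6, 327.3])), (0.58, array([215.8, 214.4])), (0.45, array([277.7, 282.1]))]
scene dowel_top pred [248.6 319.2] [(0.42, array([249.2, 318.2])), (0.4, array([201.5, 201.5])), (0.34, array([337.8, 256.1]))]
top rail_end pred [188.9 259.1] [(0.64, array([301. , 328.8])), (0.58, array([188.5, 258.4])), (0.18, array([185.9, 242.4]))]
top dowel_top pred [186.6 266.9] [(0.45, array([188.9, 240.5])), (0.17, array([190.3, 260.8]))]
```

View pics/c6.png

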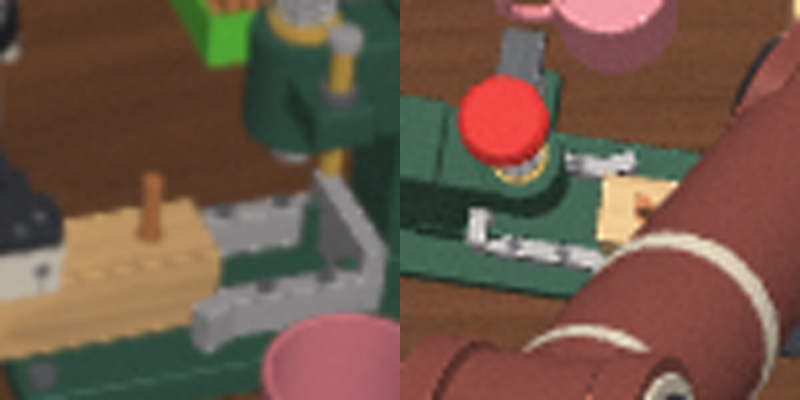

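The rail end is between the lead-ins (left crop (215,260)), with predicted and detected marks within about 1 px, so no slip. Continue sliding.

Request:
carry_out --hand '[0.7,0.7,0.7,0.7,0.7]' --pt "0.003 0 -0.0005" --pt "0.006 0 -0.0005" --pt "0.009 0 -0.0005" --pt "0.012 0 -0.0005" --pt "0.014 0 -0.0005" --yaw '[0,0,0,0,0]'

```text
time: 10.18
tool_pos: [586.9, -52.4, 42.2]
eef_rot: [2.37, 2.062, -0.0]
force: [-0.5, -4.1, 4.5]
gripper_width: 0.482
grip_force: 20.0
```

Request:
carry_out --hand '[0.7,0.7,0.7,0.7,0.7]' --pt "0.004 0 0" --pt "0.008 0 0" --pt "0.012 0 0" --pt "0.016 0 0" --pt "0.02 0 0" --yaw '[0,0,0,0,0]'

```text
time: 10.6
tool_pos: [589.7, -32.7, 42.2]
eef_rot: [2.371, 2.061, -0.0]
force: [-0.9, -5.4, 5.0]
gripper_width: 0.482
grip_force: 20.0
```

Request:
carry_out --hand '[0.7,0.7,0.7,0.7,0.7]' --pt "0.004 0 0" --pt "0.008 0 0" --pt "0.012 0 0" --pt "0.016 0 0" --pt "0.02 0 0" --yaw '[0,0,0,0,0]'

```text
time: 11.02
tool_pos: [592.4, -13.0, 42.2]
eef_rot: [2.371, 2.061, -0.0]
force: [-0.6, -4.6, 3.9]
gripper_width: 0.484
grip_force: 20.0
```

Request:
carry_out --hand '[0.7,0.7,0.7,0.7,0.7]' --pt "0.002 0 0" --pt "0.004 0 0" --pt "0.006 0 0" --pt "0.007 0 0" --pt "0.008 0 0" --yaw '[0,0,0,0,0]'

```text
time: 11.43
tool_pos: [593.5, -5.2, 42.2]
eef_rot: [2.371, 2.061, -0.0]
force: [-0.6, -5.1, 5.0]
gripper_width: 0.486
grip_force: 20.0
```

Request:
carry_out --hand '[0.7,0.7,0.7]' --pt "0.001 0 0" --pt "0.002 0 0" --pt "0.003 0 0" --yaw '[0,0,0]'

```text
time: 11.68
tool_pos: [593.9, -2.4, 42.2]
eef_rot: [2.371, 2.061, -0.0]
force: [0.4, -4.6, 4.9]
gripper_width: 0.485
grip_force: 20.0
```

Request:
carry_out --hand '[0.7,0.7,0.7]' --pt "0.001 0 0" --pt "0.002 0 0" --pt "0.003 0 0" --yaw '[0,0,0]'

```text
time: 11.93
tool_pos: [594.3, 0.5, 42.2]
eef_rot: [2.371, 2.061, -0.0]
force: [-0.5, -3.9, 5.1]
gripper_width: 0.484
grip_force: 20.0
```

Request:
carry_out --hand '[0.7,0.7]' --pt "0.001 0 0" --pt "0.002 0 0" --yaw '[0,0]'

```text
time: 12.1
tool_pos: [594.6, 2.5, 42.2]
eef_rot: [2.371, 2.061, -0.0]
force: [-0.9, -4.6, 4.6]
gripper_width: 0.481
grip_force: 20.0
```

Request:
carry_out --hand '[0.7,0.7,0.7]' --pt "0.001 0 0" --pt "0.002 0 0" --pt "0.003 0 0" --yaw '[0,0,0]'

```text
time: 12.35
tool_pos: [594.6, 2.7, 42.2]
eef_rot: [2.37, 2.058, -0.005]
force: [-1.0, -8.9, 4.0]
gripper_width: 0.484
grip_force: 20.0
```

Request:
carry_out --hand '[0.7,0.7,0.7]' --pt "0.001 0 0" --pt "0.002 0 0" --pt "0.002 0 0" --yaw '[0,0,0]'

```text
time: 12.6
tool_pos: [594.5, 2.9, 42.2]
eef_rot: [2.37, 2.056, -0.008]
force: [-2.8, -11.0, 5.4]
gripper_width: 0.486
grip_force: 20.0
```

Home: the position has stopped at y≈2.9 and force is building. Relax, release, and lift.

Request:
carry_out --hand '[0.7,0.7,0.3,0,0]' --pt "-0.002 0 0" --pt "-0.003 0 0" --pt "-0.003 0 0" --pt "-0.003 0 0" --pt "-0.003 0 0" --yaw '[0,0,0,0,0]'

```text
time: 13.02
tool_pos: [594.4, 7.8, 41.2]
eef_rot: [-2.366, -2.061, -0.001]
force: [-0.5, 0.0, 0.1]
gripper_width: 0.65
grip_force: 0.0
```

Request:
carry_out --hand '[0,0,0,0,0]' --pt "0 0 0" --pt "0 0 0" --pt "0 0 0" --pt "0 0 -0.005" --pt "0 0 -0.02" --yaw '[0,0,0,0,0]'

```text
time: 13.43
tool_pos: [593.3, 5.1, 60.7]
eef_rot: [-2.368, -2.059, 0.005]
force: [1.0, 0.5, 0.4]
gripper_width: 0.985
grip_force: 0.0
```

Request:
carry_out --hand '[0,0,0,0,0]' --pt "0 0 -0.035" --pt "0 0 -0.075" --pt "0 0 -0.115" --pt "0 0 -0.155" --pt "0 0 -0.19" --yaw '[0,0,0,0,0]'

```text
time: 13.85
tool_pos: [595.0, 4.4, 255.5]
eef_rot: [2.37, 2.06, 0.003]
force: [1.2, -0.0, 0.0]
gripper_width: 1.0
grip_force: 0.0
```

Request:
carry_out --hand '[0.5,1,1,1,1]' --pt "0 0 -0.02" --pt "0 0 -0.04" --pt "0 0 -0.06" --pt "0 0 -0.06" --pt "0 0 -0.06" --yaw '[0,0,0,0,0]'

```text
time: 14.27
tool_pos: [595.2, 4.4, 313.2]
eef_rot: [2.37, 2.06, 0.003]
force: [-0.0, 0.2, -0.8]
gripper_width: 0.691
grip_force: 0.0
```

```bash
python3 - <<'E'
from h import *
n,s=now();print(n,s['force'],s['gripper_width'],s['time'])
h=1.43; pv=(609.3,110)
for c in('scene','top'):
    p=viewer.get_image(c)
    for nm,X in(('rail_end',(pv[0]+30*np.cos(h),pv[1]+30*np.sin(h),44.5)),('dowel_top',(*pv,102)),('ram',(*pv,270)),('end_stop',(pv[0]+30*np.cos(h),pv[1]+30*np.sin(h),22))):
        print(c,nm,'pred',proj(p,X)[0][::-1].round(1),[(round(r['score'],2),np.round(r['position'],1)) for r in viewer.mark_of(p,nm)[:3]])
    x,y=((280,175) if c=='scene' else(212,130))
    cv2.imwrite(f'pics/d_{c}.png',cv2.resize(p['img'][y:y+100,x:x+100],(400,400),interpolation=cv2.INTER_CUBIC))
cv2.imwrite('pics/c7.png',np.hstack([cv2.imread('pics/d_scene.png'),cv2.imread('pics/d_top.png')]))
E
```

```text
[595.1567       4.40100799 313.16860821  -8.01415865] [-0.0326054   0.18123902 -0.79069205] 0.6907487067535092 14.2667
scene rail_end pred [259.3 352.4] [(0.87, array([259.9, 353.8]))]
scene dowel_top pred [244.2 344. ] [(0.52, array([204.3, 202. ])), (0.47, array([244.7, 344.3]))]
scene ram pred [188.6 349.8] [(0.7, array([273. , 312.8])), (0.57, array([185.9, 349.9]))]
scene end_stop pred [265.6 351.6] [(0.94, array([264.3, 353.7]))]
top rail_end pred [186.6 239.5] [(0.63, array([300.3, 324.8]))]
top dowel_top pred [184.1 246.3] [(0.29, array([157.6, 328.6]))]
top ram pred [171.7 240.7] [(0.74, array([170.5, 242.1]))]
top end_stop pred [187.9 240.2] [(0.95, array([187.9, 241. ]))]
```

View pics/c7.png

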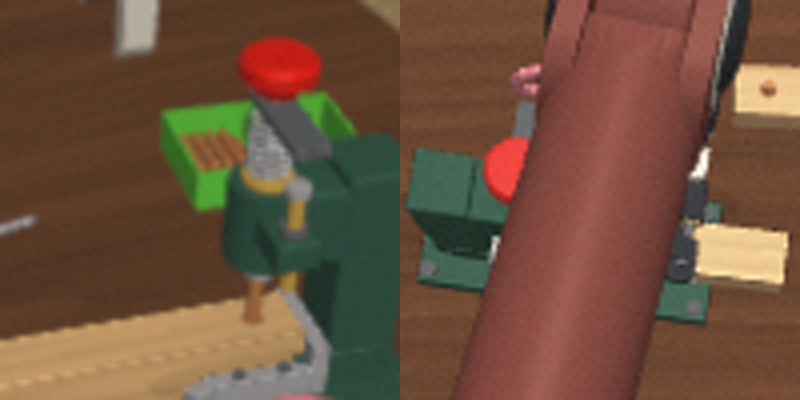

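The left crop shows the batten against the end stop with its dowel (255,300) under the ram foot. Next: fingers closed, move over the knob.

Request:
carry_out --hand '[1,1,1,1,1]' --pt "0.02 0 0" --pt "0.05 0 0" --pt "0.08 0 0" --pt "0.1 0 0" --pt "0.106 0 0" --yaw '[0,0,0,0,0]'

```text
time: 15.18
tool_pos: [609.7, 115.1, 311.3]
eef_rot: [-2.361, -2.068, -0.002]
force: [0.5, 1.3, -0.4]
gripper_width: 0.004
grip_force: 0.0
```

Request:
carry_out --hand '[1,1,1,1,1]' --pt "0 0 0.01" --pt "0 0 0.02" --pt "0 0 0.025" --pt "0 0 0.028" --pt "0 0 0.028" --yaw '[0,0,0,0,0]'

```text
time: 15.6
tool_pos: [609.1, 107.8, 283.1]
eef_rot: [-2.373, -2.057, 0.004]
force: [1.1, 0.2, 0.7]
gripper_width: 0.008
grip_force: 0.0
```

Request:
carry_out --hand '[1,1,1,1,1]' --pt "0 0 0.003" --pt "0 0 0.006" --pt "0 0 0.008" --pt "0 0 0.01" --pt "0 0 0.012" --yaw '[0,0,0,0,0]'

```text
time: 16.02
tool_pos: [610.1, 108.9, 273.0]
eef_rot: [2.37, 2.06, 0.001]
force: [-2.3, -1.4, 9.5]
gripper_width: 0.003
grip_force: 4.4
```

Request:
carry_out --hand '[1,1,1,1,1]' --pt "0 0 0.001" --pt "0 0 0.002" --pt "0 0 0.003" --pt "0 0 0.004" --pt "0 0 0.005" --yaw '[0,0,0,0,0]'

```text
time: 16.43
tool_pos: [610.1, 108.9, 269.2]
eef_rot: [2.37, 2.06, 0.002]
force: [-2.2, -1.9, 9.5]
gripper_width: 0.005
grip_force: 4.6
```

Request:
carry_out --hand '[1,1,1,1,1]' --pt "0 0 0.001" --pt "0 0 0.002" --pt "0 0 0.003" --pt "0 0 0.004" --pt "0 0 0.005" --yaw '[0,0,0,0,0]'

```text
time: 16.85
tool_pos: [610.1, 108.8, 264.4]
eef_rot: [2.37, 2.06, 0.003]
force: [-3.9, -0.0, 9.8]
gripper_width: 0.01
grip_force: 5.0
```

Request:
carry_out --hand '[1,1,1,1]' --pt "0 0 0.001" --pt "0 0 0.002" --pt "0 0 0.003" --pt "0 0 0.004" --yaw '[0,0,0,0]'

```text
time: 17.18
tool_pos: [610.1, 108.8, 260.5]
eef_rot: [2.37, 2.06, 0.003]
force: [-4.2, -0.9, 10.3]
gripper_width: 0.004
grip_force: 5.3
```

Request:
carry_out --hand '[1,1,1,1]' --pt "0 0 0.001" --pt "0 0 0.002" --pt "0 0 0.003" --pt "0 0 0.004" --yaw '[0,0,0,0]'

```text
time: 17.52
tool_pos: [610.1, 108.9, 256.7]
eef_rot: [2.37, 2.06, 0.003]
force: [-3.1, -1.2, 11.9]
gripper_width: 0.005
grip_force: 5.5
```

Request:
carry_out --hand '[1,1,1,1]' --pt "0 0 0.001" --pt "0 0 0.002" --pt "0 0 0.003" --pt "0 0 0.004" --yaw '[0,0,0,0]'

```text
time: 17.85
tool_pos: [610.1, 108.9, 252.8]
eef_rot: [2.37, 2.06, 0.003]
force: [-3.7, -1.0, 11.8]
gripper_width: 0.001
grip_force: 5.8
```

Request:
carry_out --hand '[1,1,1]' --pt "0 0 0.001" --pt "0 0 0.002" --pt "0 0 0.003" --yaw '[0,0,0]'

```text
time: 18.1
tool_pos: [610.1, 108.8, 251.1]
eef_rot: [2.37, 2.06, 0.004]
force: [-7.8, -1.7, 20.6]
gripper_width: 0.003
grip_force: 10.3
```

Request:
carry_out --hand '[1,1,1]' --pt "0 0 0.001" --pt "0 0 0.002" --pt "0 0 0.003" --yaw '[0,0,0]'

```text
time: 18.35
tool_pos: [610.1, 108.8, 251.0]
eef_rot: [2.37, 2.06, 0.007]
force: [-11.3, -0.9, 31.4]
gripper_width: 0.003
grip_force: 15.8
```

The stop screw is felt at z=251 and the load is 31 N. Ease to about 24 N, pause, then rise slowly.

Request:
carry_out --hand '[1,1,1,1,1]' --pt "0 0 -0.002" --pt "0 0 -0.002" --pt "0 0 -0.002" --pt "0 0 -0.002" --pt "0 0 -0.002" --yaw '[0,0,0,0,0]'

```text
time: 18.77
tool_pos: [610.1, 108.8, 251.1]
eef_rot: [2.37, 2.06, 0.005]
force: [-6.4, -1.3, 19.5]
gripper_width: 0.006
grip_force: 10.0
```

Request:
carry_out --hand '[1,1,1,1,1]' --pt "0 0 0" --pt "0 0 0" --pt "0 0 0" --pt "0 0 0" --pt "0 0 0" --yaw '[0,0,0,0,0]'

```text
time: 19.18
tool_pos: [610.1, 108.8, 251.1]
eef_rot: [2.37, 2.06, 0.006]
force: [-7.3, -1.0, 19.5]
gripper_width: 0.007
grip_force: 10.0
```

Request:
carry_out --hand '[1,1,1,1,1]' --pt "0 0 -0.005" --pt "0 0 -0.01" --pt "0 0 -0.016" --pt "0 0 -0.023" --pt "0 0 -0.03" --yaw '[0,0,0,0,0]'

```text
time: 19.6
tool_pos: [610.0, 108.8, 276.9]
eef_rot: [2.371, 2.059, 0.0]
force: [0.8, -2.1, 3.3]
gripper_width: 0.006
grip_force: 1.2
```

Request:
carry_out --hand '[1,1,1,1,1]' --pt "0 0 -0.01" --pt "0 0 -0.02" --pt "0 0 -0.03" --pt "0 0 -0.045" --pt "0 0 -0.06" --yaw '[0,0,0,0,0]'

```text
time: 20.02
tool_pos: [609.3, 110.3, 336.6]
eef_rot: [-2.369, -2.061, 0.001]
force: [-0.3, 0.4, -0.5]
gripper_width: 0.006
grip_force: 0.0
```

Request:
carry_out --hand '[1,1,1,1,1]' --pt "-0.04 0 0" --pt "-0.08 0 0" --pt "-0.12 0 0" --pt "-0.15 0 0" --pt "-0.15 0 0" --yaw '[0,0,0,0,0]'

```text
time: 20.43
tool_pos: [586.8, -48.4, 337.6]
eef_rot: [2.381, 2.042, -0.006]
force: [0.3, -0.9, 0.7]
gripper_width: 0.004
grip_force: 0.0
```

```bash
python3 - <<'E'
from h import *
n,s=now();print(n,s['force'],s['time'])
for c in('scene','top'):
    p=viewer.get_image(c)
    for nm in('rail_end','dowel_top','ram','end_stop'):
        print(c,nm,[(round(r['score'],2),np.round(r['position'],1)) for r in viewer.mark_of(p,nm)[:2]])
    x,y=((280,175) if c=='scene' else(212,130))
    cv2.imwrite(f'pics/d_{c}.png',cv2.resize(p['img'][y:y+100,x:x+100],(400,400),interpolation=cv2.INTER_CUBIC))
cv2.imwrite('pics/c8.png',np.hstack([cv2.imread('pics/d_scene.png'),cv2.imread('pics/d_top.png')]))
E
```

```text
[586.80153475 -48.44810079 337.59688161  -8.76942754] [ 0.31890896 -0.90930218  0.74061544] 20.4333
scene rail_end [(0.87, array([215.2, 210.8])), (0.76, array([260.9, 353. ]))]
scene dowel_top [(0.57, array([205.2, 199.4]))]
scene ram [(0.88, array([186.6, 350.5])), (0.4, array([233.5, 355.3]))]
scene end_stop [(0.65, array([262.8, 353. ]))]
top rail_end [(0.89, array([301.3, 326.4])), (0.67, array([190.3, 263.6]))]
top dowel_top []
top ram [(0.67, array([169.4, 238.3]))]
top end_stop [(0.69, array([186.2, 244.2]))]
```

View pics/c8.png

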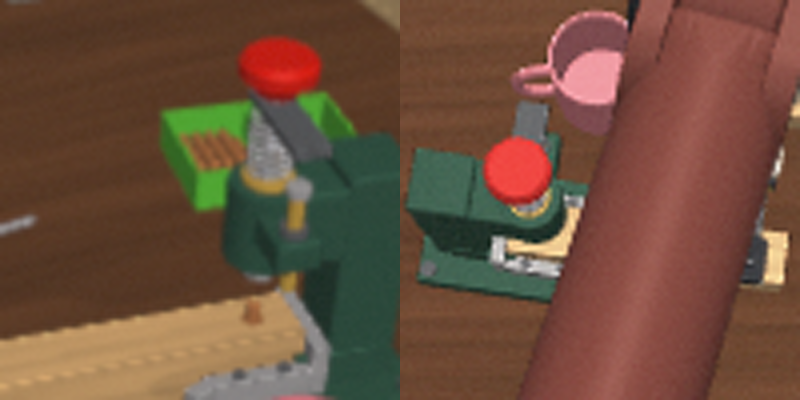

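The left crop shows the dowel now short (253,312), the batten unmoved against the stop, and the knob back up at its starting pixel. The arm is clear of everything.

Request:
carry_out --hand '[1,1,1,1]' --pt "0 0 0" --pt "0 0 0" --pt "0 0 0" --pt "0 0 0" --yaw '[0,0,0,0]'

```text
time: 21.27
tool_pos: [588.8, -39.0, 336.2]
eef_rot: [2.371, 2.061, -0.0]
force: [0.2, -0.2, 0.2]
gripper_width: 0.007
grip_force: 0.0
```

```bash
python3 -c "
from bench import manip; print(manip.sign_off())"
```

```text
the job is handed in; nothing more can be done
None
```

The job is handed in at about 21 s: the batten lies home against the end stop, its dowel set to the stop screw, the ram back up and the gripper clear; the push on the knob briefly reached 31 N before I eased it to about 20 N for the pause.

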